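# Stack a slide cassette in the inclined assembly stand

## Robot

A 6-joint arm with a two-finger parallel gripper is mounted at the origin on a cart in front of the work surface, level with it; the furniture and walls round the work are solid. World frame = base frame: x ahead of the robot, y to its left, z up, the work surface at z = 0. Lengths are in mm, angles in rad, forces in N, time in s.
With the tool pointing down it reaches from about 375 to 900 mm from the base axis. Payload 3.1 kg.
Tool frame: the origin (TCP) lies at the very end of the fingers, on their centre line; the grasp point (between the pads) lies 19 mm behind it; z points along the fingers, y is the line along which they close (so a half turn about z gives the same grasp; the last joint's range is limited). The gripper opens to 87 mm and grips with 3 to 60 N. Pads are 19 mm wide; open, the fingers measure 117 mm over their backs; the gripper's body (75 mm by 190 mm) begins 51 mm behind the grasp point.
Start: joints at [0.979, 0.527, 1.433, -0, 1.181, -0.178], TCP at [251.265, 572.243, 222.548] pointing down, gripper open.
Joint ranges: [-3.08, 3.08], [-0.75, 2.2], [0.22, 2.44], [-1.43, 4.57], [0, 2.65], [-2.85, 2.85]. Speed limits (rad/s): [2.79, 2.79, 3.14, 3.14, 3.14, 3.14].

## Interface

Orientations are given as a unit quaternion [x, y, z, w].
In Python, from bench import robot gives the robot as it stands.
- The arm moves only by the tool servo_tool, never from a script. Its argument "increments" is a list that holds one entry, the list of rows, each a list of 5 numbers: the opening, from 0 (shut) to 1 (fully open), then the shift along the world's x, y, z in m, then the turn about the world's z in degrees. In form: [[[hand, tx, ty, tz, spin], ...]]. A call has 1 to 20 rows; each row is the pose to reach, as a shift and turn from the pose commanded when the call began; what a row does not reach only later rows make up. A row lasts 1/10 s, in which the tool goes at most 50 mm and 8.59 degrees, less where a joint would pass 70% of its speed; a pose out of reach is approached as far as the arm can. A call with a gripper value outside its range is refused whole. The fingers move at their own pace and stop on an object; "grip_force" is the grip in N (left out, the last holds). Time passes only in rows, so rows that repeat a pose let the fingers close. It gives the time, the measured TCP pose, the force, the opening and the grip force at its end, in the units of the state.
- robot.state(): the state, without advancing time (a new reading comes with each control period).
- robot.get_image(name): name is "side" or "top"; returns (picture, depth): 384x512x3 uint8, red, green, blue; 384x512 float32, mm along the optical axis (not along the pixel's ray), 0 where there is no reading.
- robot.calibration(name): a dict with "fovy" (degrees; the focal length in pixels is half the picture's height over the tangent of half this angle, whatever the lens; pixels are square), "cx", "cy" (the principal point, pixels), "extrinsics" (4x4, takes a point from world to camera coordinates). Camera axes: x right, y up, looking along -z (the intrinsics and any distortion apply to the point x, -y, -z); pixel columns grow to the right and rows downward; lengths in mm; the calibration is good to about 2 mm. A picture is of the moment at which its call begins. calibration takes no time and is no camera call.
- robot.sign_off(): hands the job in; it is judged then, once.
Trained networks look in the newest picture that a camera, given by its name, has taken for a name from the list of things; names that differ only in an ending like _2 or _b are one class to them, and where a whole thing is asked for, a point or a joint stands for the part that bears it (a point fixed in the world has none). Each returns a list of dicts, best first, with "p" (0 to 1); they miss things now and then, are a little off and sometimes report something else, mostly with a low value. They report only what shows in the picture. A call takes as long as a camera call.
- robot.masks_of(thing, camera): "pixels" (384x512 bool, what is visible of it).
- robot.pinpoint(thing, camera): "xyz" ([x, y, z] in mm, in world coordinates, good to about 4 mm: a listed point, or the origin of a listed thing).
The state is a dict: "t": time; "joint_pos": joint angles; "qvel": joint speeds; "joint_efforts": joint torques, N m; "position": TCP position; "tcp_rot": TCP orientation; "wrist_force": force on the tool from outside, world axes, zero at the start; "wrist_torque": the same for the moment, N m; "width": finger opening in mm; "gripper_force": force on a finger pad.
Only numpy, scipy, OpenCV 4.12 (cv2) and the standard library are available. Lean on these libraries where they do the work, as an engineer would, in place of code of your own. Each camera call takes 0.05 s, during which the arm holds its last target. There are 200 camera calls.

## Task

Put the slide cassette together in the pocket of the sloping assembly stand: first the blue base, then the white spacer frame, then the red window cover, each lying squarely flat on the one below, between the corner guides, with its yellow-banded end at the high, yellow-marked end of the stand. Set every part down rather than dropping it, let go, and leave the other things on the table standing where they are.

Things in the scene. Friction and masses are not known exactly. Their poses are not given: they have to be found in the camera images.
- base: blue rigid cassette base, 120 x 56 x 22 mm, 0.11 to 0.21 kg, with a shallow open recess in its top. Right way up from the start, lying flat on the table. Its +x end carries a yellow band across the top and the end face (the marked end); x along the 120 mm length, y across the 56 mm width, z up; origin at the centre of the underside. Plain flat underside and top, vertical sides; parts lie loosely on one another. The 56 mm across its long sides is the place to grip it.
- spacer: white rigid spacer frame, 120 x 56 x 14 mm, about 0.05 kg, a rectangular window (80 x 36 mm) through it. Right way up from the start, lying flat on the table. Its +x end carries a yellow band across the top and the end face (the marked end); x along the 120 mm length, y across the 56 mm width, z up; origin at the centre of the underside. Plain flat underside and top, vertical sides; parts lie loosely on one another. Grip across its 56 mm width.
- cover: red rigid window cover, 120 x 56 x 16 mm, about 0.09 kg, a red frame with a clear pane. Right way up from the start, lying flat on the table. Its +x end carries a yellow band across the top and the end face (the marked end); x along the 120 mm length, y across the 56 mm width, z up; origin at the centre of the underside. Plain flat underside and top, vertical sides; parts lie loosely on one another. Grip across its 56 mm width.
- base_mark (a point): centre of the yellow band on the top of the base: 52.5 mm from the part's middle along its +x, on its top face
- spacer_mark (a point): centre of the yellow band on the top of the spacer: 52.5 mm from the part's middle along its +x, on its top face
- cover_mark (a point): centre of the yellow band on the top of the cover: 52.5 mm from the part's middle along its +x, on its top face
- stand: fixed assembly stand: grey foot plate 150 x 96 x 10 mm flat on the table, origin at the centre of its underside, z up; carries the sloping aluminium deck (152 x 96 mm), whose low end faces the robot and whose upper edge is about 100 mm above the table; the highest guides reach about 145 mm
- nest: pocket of the stand; the deck slopes 30 degrees. Origin: centre of the pocket floor, 62 mm above the table. x up the slope (+x = high end), y to the left, z square out of the deck, leaning 30 degrees from vertical toward the robot. Pocket 124 x 60 mm inside (2 mm spare all round). Seated undersides: base at z = 0, spacer 22 mm, cover 36 mm; the whole stack is 52 mm high
- nest_high (a point): yellow strip on the deck just beyond the high end of the pocket (a larger yellow patch lies on the pocket floor at that end), 71.5 mm from the pocket's centre along its +x, on the deck surface: the banded ends of the parts go to this end
- nest_mouth (a point): centre of the pocket's mouth, 51 mm out from its floor. The pocket is four grey L-shaped corner guides, 6 mm thick, straight for 42 mm, then flaring outward by 6 mm. Between them the middle 68 mm of each long side (x from -34 to +34 mm) is open down to the deck, so fingers holding a part across its width pass there
- squeeze_bottle: pale squeeze bottle with a pointed blue tip, flat body 43 x 64 mm, 187 mm tall, standing; easily knocked over. Origin at the underside, z up. A loose bystander: leave alone.
- dropper_c: brown dropper bottle with a white cap, 32 mm wide, 86 mm tall, standing. Origin at the underside, z up. A loose bystander: leave alone.
- mug: white mug with a blue ring, 70 mm wide (98 mm with the handle), 88 mm tall, standing. Origin at the underside, z up. A loose bystander: leave alone.
- powder_tub: white round tub with a pink lid, 101 mm wide, 97 mm tall, standing. Origin at the underside, z up. A loose bystander: leave alone.
- gauze_box: white and green carton, 62 x 98 x 46 mm, lying flat. Origin at the underside, z up. A loose bystander: leave alone.
- timer: white kitchen-type timer, 61 x 61 x 21 mm, lying flat. Origin at the underside, z up. A loose bystander: leave alone.

How it is judged (in metres and radians):
On the way, in this order (a step that is already met when the one before it is completed fails the run):
1. the base lies seated in the pocket, marked end high, released and at rest (z of base in the frame of nest between -0.0035 and 0.0035 m and x of base in the frame of nest between -0.0045 and 0.0045 m and y of base in the frame of nest between -0.0045 and 0.0045 m and angle between the z axis of base and the z axis of nest, either way round below 0.06 rad and angle between the x axis of base and the x axis of nest, either way round below 0.09 rad and x of base_mark in the frame of nest above 0.04 m and linear speed of base below 0.02 m/s and contact force between the fingers and base below 0.1 N), for 0.2 s.
2. the spacer lies seated in the pocket on the part below, marked end high, released and at rest (z of spacer in the frame of nest between 0.0185 and 0.0255 m and x of spacer in the frame of nest between -0.0045 and 0.0045 m and y of spacer in the frame of nest between -0.0045 and 0.0045 m and angle between the z axis of spacer and the z axis of nest, either way round below 0.06 rad and angle between the x axis of spacer and the x axis of nest, either way round below 0.09 rad and x of spacer_mark in the frame of nest above 0.04 m and linear speed of spacer below 0.02 m/s and contact force between the fingers and spacer below 0.1 N), for 0.2 s.
3. the cover lies seated in the pocket on the part below, marked end high, released and at rest (z of cover in the frame of nest between 0.0325 and 0.0395 m and x of cover in the frame of nest between -0.0045 and 0.0045 m and y of cover in the frame of nest between -0.0045 and 0.0045 m and angle between the z axis of cover and the z axis of nest, either way round below 0.06 rad and angle between the x axis of cover and the x axis of nest, either way round below 0.09 rad and x of cover_mark in the frame of nest above 0.04 m and linear speed of cover below 0.02 m/s and contact force between the fingers and cover below 0.1 N), for 0.2 s.
At the end, for the whole second after the job is handed in: Base, spacer and cover lie stacked in that order in the pocket, each within 3.5 mm of its seated height, 4.5 mm of the pocket's centre along and across, flat to the deck within 0.06 rad and square to it within 0.09 rad, with the yellow-banded end at the high end, at rest and released (all of step 1 and all of step 2 and all of step 3); the robot touches nothing.
It fails at once if a bystander (squeeze bottle, dropper bottle, mug, tub, carton, timer) is moved by more than 25 mm or tipped over (distance of any of squeeze_bottle, dropper_c, mug, powder_tub, gauze_box, timer from where it was at the start of the episode above 0.025 m or angle between any of squeeze_bottle, dropper_c, mug, powder_tub, gauze_box, timer's own z axis and vertical above 0.35 rad).
It fails at once if a cassette part is dropped (falls free at more than 0.6 m/s, as from 2 cm or more) ((linear speed of base above 0.6 m/s and contact force between base and anything else below 0.01 N) or (linear speed of spacer above 0.6 m/s and contact force between spacer and anything else below 0.01 N) or (linear speed of cover above 0.6 m/s and contact force between cover and anything else below 0.01 N)).
It also fails if it takes over 67 s, if anything falls off the work surface, if the arm or the gripper's body presses on something with over 40 N, if the wrist force passes 120 N, or if a joint passes its speed limit or range.

## Working session

There is one attempt and no reset: what is moved stays moved. The work goes in short steps, Python scripts to look and compute and a tool call to move; the robot and the scene stay as the last step left them, time stands still between calls to the robot, and variables do not carry over. Pictures are saved under pics/ and viewed, at most 10 in all, crops included, and the job is handed in when it is done.

Besides the shell and the picture viewer there is one more tool, called after ">>>" as name(argument=value, ...), one argument or row to a line, values as JSON. servo_tool: Moves the arm, as the interface text tells. Its arguments: {"type":"object","properties":{"increments":{"type":"array","items":{"type":"array","items":{"type":"array","items":{"type":"number"}}}},"grip_force":{"type":"number"}},"required":["increments"]}

```bash
mkdir -p pics; cat > h.py <<'E'
import numpy as np,cv2
from bench import robot
def grab(c,fn=None):
    im,d=robot.get_image(c)
    if fn: cv2.imwrite('pics/'+fn,im[:,:,::-1])
    return im,d
def cloud(c,d):
    k=robot.calibration(c);f=192/np.tan(np.radians(k['fovy'])/2)
    v,u=np.mgrid[:384,:512]
    P=np.stack([(u-k['cx'])/f*d,-(v-k['cy'])/f*d,-d,np.ones_like(d)],-1)
    return (P@np.linalg.inv(k['extrinsics']).T)[...,:3]
E
python3 - <<'E'
from h import *
for c in('top','side'):
    im,d=grab(c,c+'0.png')
    k=robot.calibration(c);print(c,{a:b for a,b in k.items() if a!='extrinsics'},np.round(np.linalg.inv(k['extrinsics']),2).tolist(),(d>0).mean())
    for n in('base','spacer','cover','base_mark','spacer_mark','cover_mark','stand','nest','nest_high'):
        print(c,n,[(round(r['p'],2),np.round(r['xyz']).tolist()) for r in robot.pinpoint(n,c)[:2]])
print(robot.state())
E
```

```text
top {'fovy': 57.38422057369149, 'cx': 256.1719054939182, 'cy': 186.72064399970526} [[-0.02, 0.98, -0.18, 310.02], [-1.0, -0.02, 0.0, 80.28], [-0.0, 0.18, 0.98, 1390.91], [0.0, 0.0, 0.0, 1.0]] 0.9959055582682291
top base [(0.69, [434.0, 320.0, 1.0]), (0.21, [390.0, -260.0, -3.0])]
top spacer [(0.61, [549.0, -357.0, 0.0])]
top cover [(0.89, [427.0, -66.0, 3.0]), (0.32, [648.0, 75.0, 2.0])]
top base_mark [(0.81, [488.0, 309.0, 19.0])]
top spacer_mark [(0.58, [500.0, -342.0, 16.0])]
top cover_mark [(0.85, [478.0, -64.0, 15.0])]
top stand [(0.56, [649.0, 74.0, 1.0]), (0.42, [624.0, 72.0, 105.0])]
top nest [(0.6, [646.0, 72.0, 60.0])]
top nest_high [(0.92, [706.0, 74.0, 99.0])]
side {'fovy': 54.342538718420805, 'cx': 258.25889349750855, 'cy': 190.9207940753628} [[0.95, 0.14, -0.29, 242.47], [-0.33, 0.46, -0.83, -827.19], [0.02, 0.88, 0.48, 614.94], [0.0, 0.0, 0.0, 1.0]] 0.99591064453125
side base [(0.96, [437.0, 319.0, -2.0])]
side spacer [(0.74, [551.0, -357.0, 0.0])]
side cover [(0.98, [428.0, -69.0, 2.0])]
side base_mark [(0.74, [483.0, 305.0, 20.0])]
side spacer_mark [(0.96, [499.0, -3
[... 279 characters left out ...]
': 1.0, 'joint_pos': array([ 9.78489081e-01,  5.27479971e-01,  1.43270348e+00,  2.10084597e-05,
        1.18138839e+00, -1.78535998e-01]), 'qvel': array([ 0.00089231, -0.00156702, -0.00125346,  0.0004957 ,  0.00021175,
       -0.00151478]), 'joint_efforts': array([-7.43214077e-04, -4.40031731e+01, -1.76985991e+01,  6.33094995e-02,
        5.04852890e-02, -5.24549432e-05]), 'position': array([251.26803076, 572.24607831, 222.5596071 ]), 'tcp_rot': array([ 2.05416840e-01,  9.78674574e-01,  1.32990523e-05, -5.09160484e-06]), 'wrist_force': array([0.97562255, 0.31189744, 0.45109845]), 'wrist_torque': array([-0.01863137,  0.02162507, -0.01314374]), 'gripper_force': 0.0, 'width': 87.12409928417273}
```

View pics/top0.png

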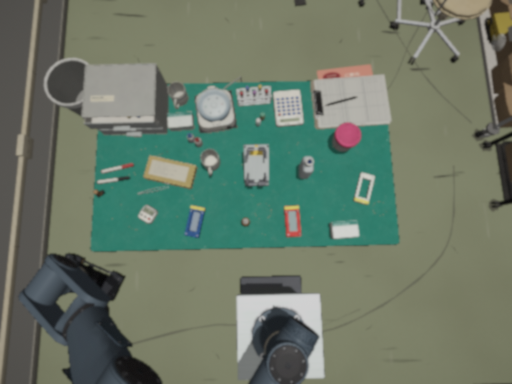

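View pics/side0.png

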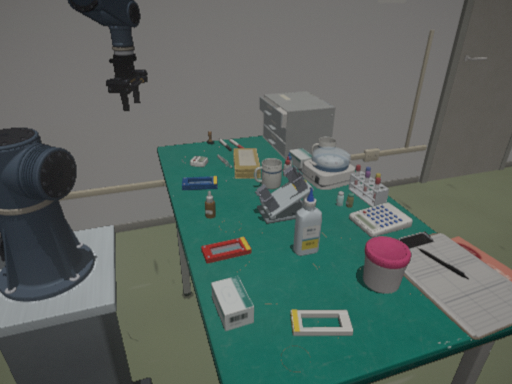

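```bash
python3 - <<'E'
from h import *
R=robot.state()['tcp_rot'];print('t',robot.state()['t'])
from scipy.spatial.transform import Rotation as Ro
print(Ro.from_quat(R).as_matrix().round(3).tolist())
im,d=grab('top');W=cloud('top',d)
H={'base':22,'spacer':14,'cover':16}
for n,h in H.items():
    m=robot.masks_of(n,'top')[0]['pixels']
    ok=cv2.dilate(m.astype('uint8'),np.ones((9,9)))>0
    z=W[...,2]; ok&=(z>h-5)&(z<h+6)
    # keep largest component
    c,l,s,_=cv2.connectedComponentsWithStats(ok.astype('uint8'));ok=l==1+s[1:,4].argmax()
    q=W[ok]; r=cv2.minAreaRect(q[:,:2].astype('float32'));print(n,ok.sum(),np.round(r[0]),np.round(r[1]),round(r[2],1),'z',np.median(q[:,2]).round(1))
# deck points
z=W[...,2];ok=(abs(W[...,0]-640)<110)&(abs(W[...,1]-73)<70)&(z>115)
q=W[ok];print('guides',ok.sum(),cv2.minAreaRect(q[:,:2].astype('float32')),q.max(0))
ok=(abs(W[...,0]-648)<45)&(abs(W[...,1]-73)<22);q=W[ok]
A=np.c_[q-q.mean(0)];n=np.linalg.svd(A)[2][2];n*=np.sign(n[2]);print('deck',q.mean(0),n,np.degrees(np.arccos(n[2])),'yaw',np.degrees(np.arctan2(-n[1],-n[0])),'z at 648,73',q.mean(0)[2]-(n[0]*(648-q.mean(0)[0])+n[1]*(73-q.mean(0)[1]))/n[2])
ok=(abs(W[...,0]-640)<115)&(abs(W[...,1]-73)<75)&(z>42)&(z<108);q=W[ok];print('deckrect',cv2.minAreaRect(q[:,:2].astype('float32')))
E
```

```text
t 1.0
[[-0.916, 0.402, -0.0], [0.402, 0.916, 0.0], [0.0, 0.0, -1.0]]
base 255 [434. 317.] [ 56. 120.] 77.5 z 22.9
spacer 238 [ 552. -357.] [ 57. 121.] 72.1 z 14.0
cover 289 [427. -65.] [120.  56.] 2.0 z 15.9
guides 79 ((674.9325561523438, 72.87013244628906), (40.7627067565918, 75.63504791259766), 1.321137547492981) [694.90399047 110.20768923 145.20129525]
deck [650.01909393  73.27669375  67.19616697] [-0.6397252  -0.14887993  0.7540467 ] 41.0578574781231 yaw 13.100952747047167 z at 648,73 65.42855839630498
deckrect ((640.8059692382812, 73.06599426269531), (94.33872985839844, 153.2310028076172), 88.31331634521484)
```

```bash
python3 - <<'E'
from h import *
for c in('top','side'):
    im,d=grab(c);W=cloud(c,d)
    for psi in (0,2):
        p=np.radians(psi);o=np.array([647,73,62.])
        ex=np.array([np.cos(p)*.866,np.sin(p)*.866,.5]);ey=np.array([-np.sin(p),np.cos(p),0]);ez=np.cross(ex,ey)
        N=(W-o)@np.stack([ex,ey,ez],1)
        ok=(abs(N[...,2])<7)&(abs(N[...,0])<95)&(abs(N[...,1])<65)
        q=N[ok];r=cv2.minAreaRect(q[:,:2].astype('float32'));print(c,psi,'deck',len(q),np.round(r[0],1),np.round(r[1],1),round(r[2],1),'z',np.median(q[:,2]).round(1))
        ok=(N[...,2]>14)&(N[...,2]<60)&(abs(N[...,0])<80)&(abs(N[...,1])<60)
        q=N[ok];r=cv2.minAreaRect(q[:,:2].astype('float32'));print('  guides',len(q),np.round(r[0],1),np.round(r[1],1),round(r[2],1),'zmax',np.percentile(q[:,2],[50,90,99]).round(1),'x',np.percentile(q[:,0],[1,99]).round(),'y',np.percentile(q[:,1],[1,99]).round())
    if c=='side':
      H={'base':22,'spacer':14,'cover':16}
      for n,h in H.items():
        m=robot.masks_of(n,'side')[0]['pixels']
        ok=cv2.dilate(m.astype('uint8'),np.ones((7,7)))>0
        z=W[...,2]; ok&=(z>h-3)&(z<h+6)
        k,l,s,_=cv2.connectedComponentsWithStats(ok.astype('uint8'));ok=l==1+s[1:,4].argmax()
        q=W[ok]; r=cv2.minAreaRect(q[:,:2].astype('float32'));print(n,ok.sum(),np.round(r[0],1),np.round(r[1]),round(r[2],1),'z',np.median(q[:,2]).round(1))
for n in('squeeze_bottle','dropper_c','mug','powder_tub','gauze_box','timer'):
    print(n,[(round(r['p'],2),np.round(r['xyz']).tolist()) for r in robot.pinpoint(n,'side')[:1]])
im,_=grab('side');cv2.imwrite('pics/crop.png',cv2.resize(im[150:250,220:370,::-1],(750,500),interpolation=cv2.INTER_CUBIC))
E
```

```text
top 0 deck 756 [-3.8  0.1] [ 93.8 164.5] 89.5 z -0.2
  guides 177 [2.1 0.3] [ 74.9 139.4] 89.4 zmax [45.4 51.5 54.5] x [-67.  71.] y [-38.  37.]
top 2 deck 755 [-4.1  0.1] [ 93.9 165.1] 87.7 z -0.1
  guides 177 [2.2 1. ] [ 74.8 139.4] 87.7 zmax [45.4 51.8 54.6] x [-68.  72.] y [-38.  39.]
side 0 deck 709 [-5.9 -1.5] [ 97.4 165.5] 89.7 z 1.1
  guides 546 [ 1.8 -1.3] [142.5  80. ] 0.0 zmax [37.1 50.5 52.3] x [-68.  72.] y [-40.  38.]
side 2 deck 716 [-5.9 -1. ] [ 97.3 166.1] 87.5 z 1.1
  guides 546 [ 1.8 -0.4] [ 80.  142.5] 88.3 zmax [37.3 50.5 52.7] x [-68.  72.] y [-40.  40.]
base 218 [434.3 316.2] [ 62. 120.] 79.5 z 23.6
spacer 823 [ 550.5 -358.2] [ 57. 120.] 71.2 z 15.1
cover 475 [426.9 -64.8] [121.  62.] 2.0 z 17.4
squeeze_bottle [(0.63, [630.0, -122.0, -3.0])]
dropper_c [(0.69, [425.0, 123.0, 5.0])]
mug [(0.56, [663.0, 251.0, 5.0])]
powder_tub [(0.65, [748.0, -284.0, 4.0])]
gauze_box [(0.78, [384.0, -260.0, -0.0])]
timer [(0.66, [470.0, 506.0, -2.0])]
```

View pics/crop.png

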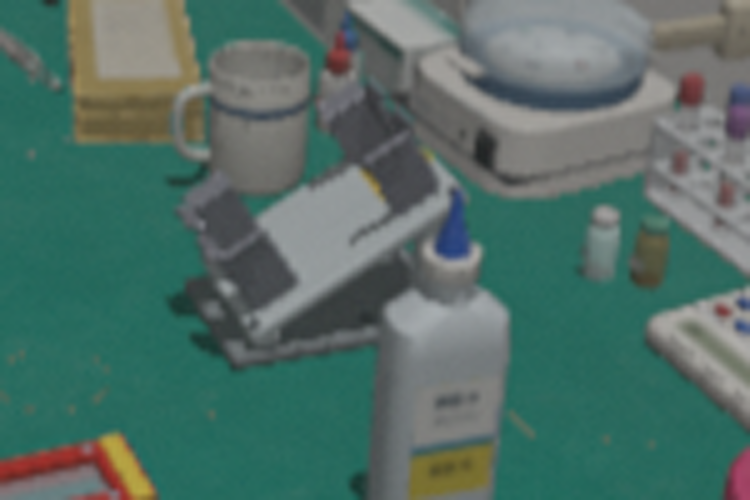

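>>> servo_tool(
  increments=[
    [[1,0.018,-0.026,-0.01,2],[1,0.04,-0.058,-0.03,4],[1,0.062,-0.09,-0.05,6],[1,0.084,-0.122,-0.07,8],[1,0.106,-0.154,-0.09,10],[1,0.128,-0.186,-0.11,12],[1,0.15,-0.218,-0.13,12.2],[1,0.165,-0.24,-0.15,12.2],[1,0.174,-0.2537,-0.16,12.2],[1,0.174,-0.2537,-0.165,12.2],[1,0.174,-0.2537,-0.175,12.2],[1,0.174,-0.2537,-0.19,12.2],[1,0.174,-0.2537,-0.203,12.2],[1,0.174,-0.2537,-0.2095,12.2],[1,0.174,-0.2537,-0.2095,12.2],[0.5,0.174,-0.2537,-0.2095,12.2],[0.5,0.174,-0.2537,-0.2095,12.2],[0.5,0.174,-0.2537,-0.2095,12.2],[0.5,0.174,-0.2537,-0.2095,12.2]],
  ],
  grip_force=15,
)

```text
t: 3.7
position: [425.6, 318.7, 13.5]
tcp_rot: [0.1, 0.995, 0.0, 0.0]
wrist_force: [0.9, 0.8, -0.6]
width: 62.8
gripper_force: 0.0
```

>>> servo_tool(
  increments=[
    [[0,0,0,0,0],[0,0,0,0,0],[0,0,0,0,0],[0,0,0,0.005,0],[0,0,0,0.02,0],[0,0,0,0.05,0],[0,0,0,0.085,0],[0,0.005,-0.008,0.12,1],[0,0.02,-0.03,0.145,3],[0,0.036,-0.056,0.155,5],[0,0.056,-0.086,0.155,7],[0,0.076,-0.118,0.155,9],[0,0.096,-0.15,0.155,11],[0,0.116,-0.182,0.155,11.5],[0,0.136,-0.212,0.155,11.5],[0,0.15,-0.234,0.155,11.5],[0,0.159,-0.246,0.155,11.5],[0,0.159,-0.246,0.155,11.5],[0,0.159,-0.246,0.155,11.5]],
  ],
)

```text
t: 5.6
position: [583.0, 73.3, 167.6]
tcp_rot: [0.0, 1.0, 0.0, -0.001]
wrist_force: [0.5, 0.5, -2.2]
width: 55.8
gripper_force: 15.0
```

```bash
python3 - <<'E'
from h import *
s=robot.state();print(s['t'],s['position'],s['width'],s['gripper_force'])
for c in('side','top'):
    im,d=grab(c,c+'1.png');W=cloud(c,d);t=s['position']
    m=robot.masks_of('base',c);print(c,[r['p'] for r in m[:2]])
    q=W[m[0]['pixels']];q=q[np.linalg.norm(q-t,axis=1)<110]
    print(len(q),np.percentile(q,[2,50,98],axis=0).round().tolist())
    print([(r['p'],np.round(r['xyz']).tolist()) for n in('base','base_mark') for r in robot.pinpoint(n,c)[:1]])
    if c=='side':cv2.imwrite('pics/c1.png',cv2.resize(im[70:270,160:400,::-1],(720,600)))
E
```

```text
5.6 [583.0396369   73.28766045 167.64326176] 55.79049610513664 14.994139820337296
side [0.93]
553 [[531.0, 43.0, 157.0], [581.0, 51.0, 172.0], [648.0, 100.0, 179.0]]
[(0.55, [593.0, 76.0, 153.0]), (0.9, [642.0, 69.0, 170.0])]
top [0.64]Traceback (most recent call last):
  File "<stdin>", line 7, in <module>
    return _quantile_unchecked(
        a, q, axis, out, overwrite_input, method, keepdims, weights)
    return _ureduce(a,
                    func=_quantile_ureduce_func,
    ...<5 lines>...
                    overwrite_input=overwrite_input,
                    method=method)
    r = func(a, **kwargs)
    result = _quantile(arr,
                       quantiles=q,
    ...<2 lines>...
                       out=out,
                       weights=wgt)
    slices_having_nans = np.isnan(arr[-1, ...])
                                  ~~~^^^^^^^^^
IndexError: index -1 is out of bounds for axis 0 with size 0
```

View pics/c1.png

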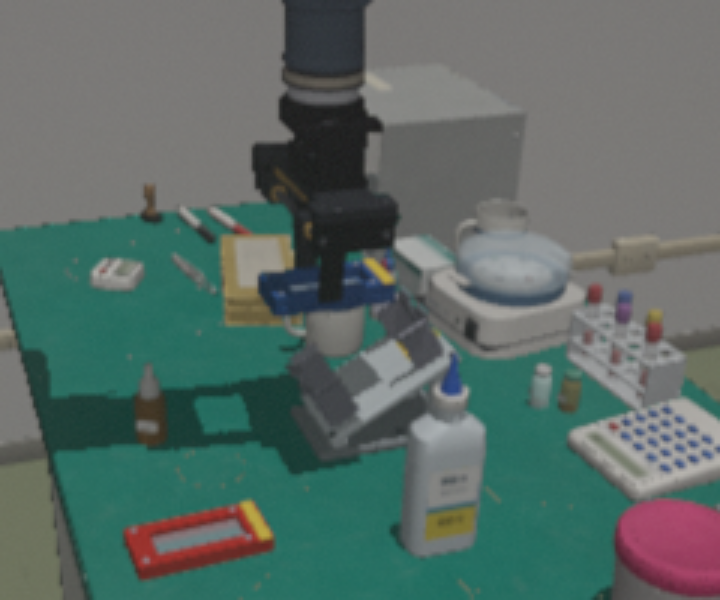

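>>> servo_tool(
  increments=[
    [[0,0,0,-0.008,0],[0,0.006,0,-0.018,0],[0,0.012,0,-0.028,0],[0,0.018,0,-0.039,0],[0,0.024,0,-0.05,0],[0,0.03,0,-0.06,0],[0,0.033,0,-0.065,0],[0,0.0345,0,-0.068,0],[0,0.036,0,-0.0715,0],[0,0.0375,0,-0.0755,0],[0,0.039,0,-0.0795,0],[0,0.039,0,-0.0795,0],[0,0.039,0,-0.0795,0]],
  ],
  grip_force=10,
)

```text
t: 7.2
position: [623.8, 72.6, 88.7]
tcp_rot: [0.0, 1.0, -0.0, 0.001]
wrist_force: [0.3, -0.2, -1.2]
width: 55.7
gripper_force: 10.0
```

```bash
cat >> h.py <<'E'
def look(n,fn):
    s=robot.state();im,d=grab('side');W=cloud('side',d)
    cv2.imwrite('pics/'+fn,cv2.resize(im[110:250,190:390,::-1],(800,560),interpolation=cv2.INTER_CUBIC))
    m=robot.masks_of(n,'side');o=np.array([648.5,72.6,62.])
    R=np.array([[.866,0,-.5],[0,1,0],[.5,0,.866]])
    for r in m[:1]:
        q=((W-o)@R)[r['pixels']];q=q[np.linalg.norm(q,axis=1)<130]
        print(n,round(r['p'],2),len(q),'nest x,y,z pct',np.percentile(q,[2,50,98],axis=0).round(1).tolist())
        lo=q[np.abs(q[:,0])<58]
        if len(q)>50:
            top=q[q[:,1]>-20]; print('top-slope',np.polyfit(top[:,0],top[:,2],1).round(3),len(top))
    print([(n,np.round((np.array(r['xyz'])-o)@R,1).tolist()) for k in(n,n+'_mark') for r in robot.pinpoint(k,'side')[:1]])
E
python3 -c "
from h import *
look('base','b2.png')"
```

```text
base 0.95 379 nest x,y,z pct [[-55.6, -29.8, 13.3], [-18.3, -14.7, 41.7], [38.1, 23.7, 61.8]]
top-slope [-0.443 35.132] 210
[('base', [-2.6, 2.4, 19.5]), ('base', [45.5, -1.1, 20.7])]
```

View pics/b2.png

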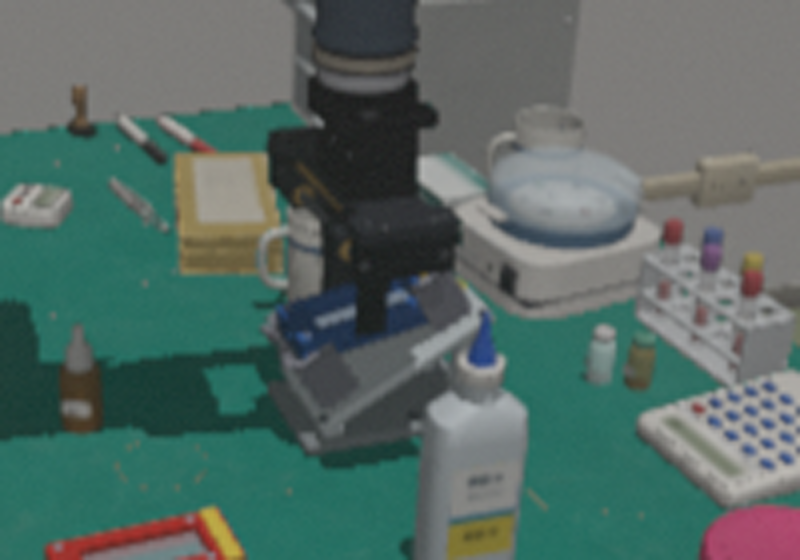

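>>> servo_tool(
  increments=[
    [[0,0.0015,0,-0.0035,0],[0,0.003,0,-0.007,0],[0,0.0045,0,-0.011,0],[0,0.006,0,-0.0145,0],[0,0.006,0,-0.0145,0],[0,0.006,0,-0.0145,0]],
  ],
)

```text
t: 8.0
position: [629.6, 72.5, 73.8]
tcp_rot: [0.0, 1.0, -0.0, 0.0]
wrist_force: [0.1, 0.3, -1.5]
width: 55.9
gripper_force: 10.0
```

```bash
python3 -c "
from h import *
look('base','b3.png')"
```

```text
base 0.6 326 nest x,y,z pct [[-58.6, -37.8, 4.4], [-17.2, 0.7, 25.5], [34.6, 30.6, 51.9]]
top-slope [-0.192 20.932] 190
[('base', [-1.3, 1.4, 0.6]), ('base', [49.8, -1.9, 20.4])]
```

View pics/b3.png

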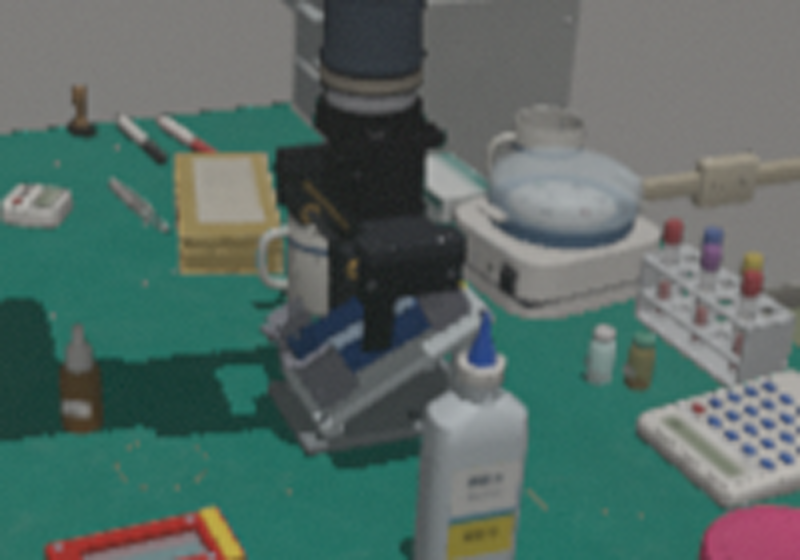

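>>> servo_tool(
  increments=[
    [[0,0.001,0,-0.002,0],[0,0.0015,0,-0.0035,0],[0,0.0015,0,-0.0035,0],[0.75,0.0015,0,-0.0035,0],[0.75,0.0015,0,-0.0035,0],[0.9,0.0015,0,-0.0035,0],[0.9,0.0015,0,-0.0035,0],[0.9,0.0015,0,-0.0035,0],[0.9,0.0015,0,0.01,0],[0.9,0.0015,0,0.03,0],[0.9,0.0015,0,0.06,0],[0.9,0.0015,0,0.09,0],[0.9,0.0015,0,0.12,0]],
  ],
)

```text
t: 9.5
position: [630.8, 72.6, 196.3]
tcp_rot: [0.0, 1.0, -0.0, 0.0]
wrist_force: [0.7, -0.4, 0.0]
width: 78.3
gripper_force: 0.0
```

```bash
python3 -c "
from h import *
look('base','b4.png')"
```

```text
base 0.68 416 nest x,y,z pct [[-50.3, -28.8, 5.5], [3.6, 7.8, 17.3], [48.4, 26.1, 26.0]]
top-slope [-1.3000e-02  1.7779e+01] 261
[('base', [-1.6, -0.8, 1.3]), ('base', [49.1, -1.3, 20.4])]
```

View pics/b4.png

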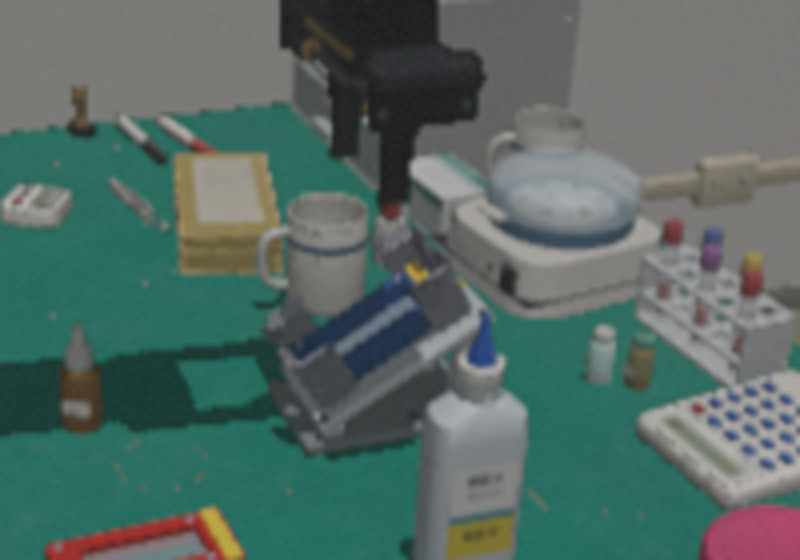

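>>> servo_tool(
  increments=[
    [[1,0,-0.005,0.03,0],[1,-0.008,-0.043,0.055,-2],[1,-0.016,-0.086,0.055,-5],[1,-0.024,-0.129,0.055,-8],[1,-0.032,-0.172,0.055,-11],[1,-0.04,-0.215,0.055,-14],[1,-0.048,-0.258,0.05,-17],[1,-0.056,-0.301,0.03,-18.3],[1,-0.064,-0.344,0.0,-18.3],[1,-0.072,-0.387,-0.03,-18.3],[1,-0.0798,-0.42,-0.07,-18.3],[1,-0.0798,-0.43,-0.11,-18.3],[1,-0.0798,-0.43,-0.145,-18.3],[1,-0.0798,-0.43,-0.17,-18.3],[1,-0.0798,-0.43,-0.185,-18.3],[1,-0.0798,-0.43,-0.1905,-18.3],[1,-0.0798,-0.43,-0.1905,-18.3],[0.4,-0.0798,-0.43,-0.1905,-18.3],[0.4,-0.0798,-0.43,-0.1905,-18.3]],
  ],
  grip_force=10,
)

```text
t: 11.6
position: [552.0, -358.1, 5.3]
tcp_rot: [0.159, 0.987, -0.001, 0.001]
wrist_force: [-0.4, 0.7, -0.5]
width: 77.8
gripper_force: 0.0
```

>>> servo_tool(
  increments=[
    [[0.2,0,0,0,0],[0,0,0,0,0],[0,0,0,0,0],[0,0,0,0,0],[0,0,0,0,0],[0,0,0,0.005,0],[0,0,0,0.02,0],[0,0,0,0.05,0],[0,0,0,0.085,-2],[0,0,0,0.125,-6],[0,0,0,0.165,-13],[0,0,0.005,0.2,-21],[0,0.001,0.02,0.225,-29],[0,0.003,0.045,0.24,-37],[0,0.005,0.075,0.24,-45],[0,0.007,0.105,0.24,-53],[0,0.01,0.135,0.24,-61],[0,0.012,0.165,0.24,-69]],
  ],
)

```text
t: 13.4
position: [562.8, -191.2, 244.6]
tcp_rot: [0.692, 0.721, 0.0, 0.0]
wrist_force: [0.3, 0.1, -0.7]
width: 55.9
gripper_force: 10.0
```

>>> servo_tool(
  increments=[
    [[0,0.001,0.03,0,-8],[0,0.003,0.06,0,-16],[0,0.005,0.09,0,-24],[0,0.007,0.12,0,-32],[0,0.01,0.15,0,-40],[0,0.012,0.18,0,-48],[0,0.014,0.205,0,-56],[0,0.016,0.225,0,-64],[0,0.018,0.245,0,-72],[0,0.02,0.258,0,-80],[0,0.0205,0.265,0,-88],[0,0.0205,0.265,-0.015,-92.7],[0,0.0205,0.265,-0.045,-92.7],[0,0.0205,0.265,-0.065,-92.7],[0,0.0205,0.265,-0.072,-92.7],[0,0.0205,0.265,-0.072,-92.7],[0,0.0205,0.265,-0.072,-92.7]],
  ],
)

```text
t: 15.1
position: [584.3, 72.5, 172.7]
tcp_rot: [1.0, -0.0, 0.001, 0.0]
wrist_force: [0.6, -0.4, 0.6]
width: 55.8
gripper_force: 10.0
```

```bash
python3 - <<'E'
from h import *
look('spacer','s1.png')
s=robot.state();print(s['position'],s['joint_pos'].round(2))
im,d=grab('side');W=cloud('side',d);m=robot.masks_of('spacer','side')[0]['pixels']
q=W[m];q=q[np.linalg.norm(q-s['position'],axis=1)<120];print(np.percentile(q,[1,50,99],axis=0).round(1).tolist())
r=cv2.minAreaRect(q[:,:2].astype('float32'));print(r)
E
```

```text
spacer 0.91 107 nest x,y,z pct [[22.7, -28.8, 105.1], [41.6, -18.3, 114.3], [53.6, 22.4, 122.9]]
top-slope [-1.16000e-01  1.19495e+02] 55
[('spacer', [-3.5, 0.4, 123.1]), ('spacer', [48.4, -2.5, 110.7])]
[584.22740175  72.4853347  172.77647586] [-0.07  0.54  1.58  0.    1.02  1.5 ]
[[523.5, 43.0, 170.9], [569.8, 61.8, 182.6], [642.8, 101.0, 186.3]]
((583.6377563476562, 69.37944793701172), (69.27422332763672, 121.35395812988281), 89.37428283691406)
```

View pics/s1.png

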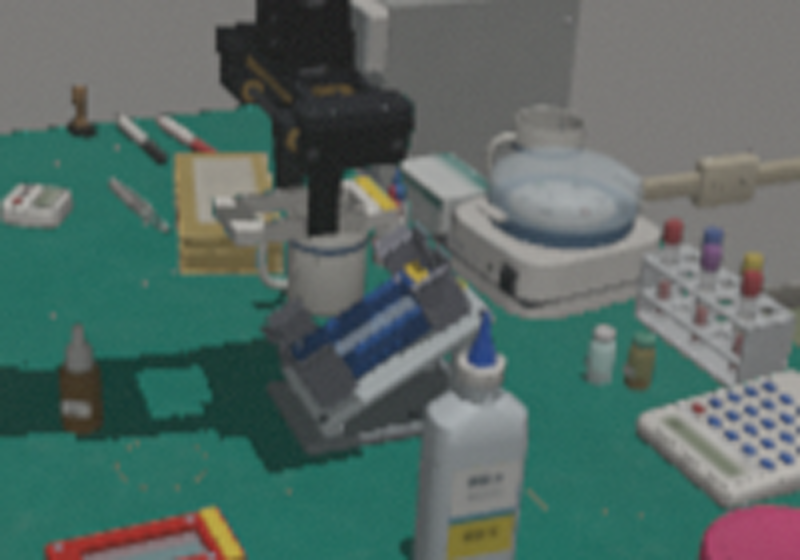

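>>> servo_tool(
  increments=[
    [[0,0.006,0,-0.0104,0],[0,0.012,0,-0.0208,0],[0,0.018,0,-0.0312,0],[0,0.024,0,-0.0416,0],[0,0.03,0,-0.052,0],[0,0.0335,0,-0.058,0],[0,0.036,0,-0.0623,0],[0,0.0375,0,-0.065,0],[0,0.039,0,-0.068,0],[0,0.041,0,-0.0715,0],[0,0.043,0,-0.075,0],[0,0.045,0,-0.0785,0],[0,0.0465,0,-0.0816,0],[0,0.0465,0,-0.0816,0],[0,0.0465,0,-0.0816,0]],
  ],
)

```text
t: 16.9
position: [630.6, 72.5, 89.9]
tcp_rot: [1.0, -0.0, 0.001, 0.0]
wrist_force: [-0.3, -0.3, -0.1]
width: 55.3
gripper_force: 10.0
```

```bash
python3 -c "
from h import *
look('spacer','s2.png')"
```

```text
spacer 0.63 285 nest x,y,z pct [[-59.6, -35.4, 23.0], [-25.2, -0.7, 44.5], [40.8, 28.6, 51.9]]
top-slope [-0.116 40.23 ] 183
[('spacer', [-0.3, 0.9, 29.0]), ('spacer', [49.9, -1.0, 37.8])]
```

>>> servo_tool(
  increments=[
    [[0,0.001,0,-0.002,0],[0,0.0018,0,-0.0035,0],[0,0.0018,0,-0.0035,0],[0.7,0.0018,0,-0.0035,0],[0.8,0.0018,0,-0.0035,0],[0.9,0.0018,0,-0.0035,0],[0.9,0.0018,0,-0.0035,0],[0.9,0.0018,0,-0.0035,0],[0.9,0.0018,0,0.01,0],[0.9,0.0018,0,0.03,0],[0.9,0.0018,0,0.06,0],[0.9,0.0018,0,0.09,0],[0.9,0.0018,0,0.12,0]],
  ],
)

```text
t: 18.4
position: [631.8, 72.6, 212.2]
tcp_rot: [1.0, -0.0, 0.0, 0.0]
wrist_force: [0.1, -0.0, 0.8]
width: 78.5
gripper_force: 0.0
```

```bash
python3 -c "
from h import *
look('spacer','s3.png');print(robot.state()['position'])"
```

```text
spacer 0.9 377 nest x,y,z pct [[-57.4, -28.7, 21.8], [-0.8, 12.3, 36.3], [52.7, 27.4, 40.2]]
top-slope [-5.0000e-03  3.4443e+01] 266
[('spacer', [-3.9, 0.3, 22.5]), ('spacer', [46.3, -2.0, 39.9])]
[632.12618899  72.5480895  211.53687039]
```

View pics/s3.png

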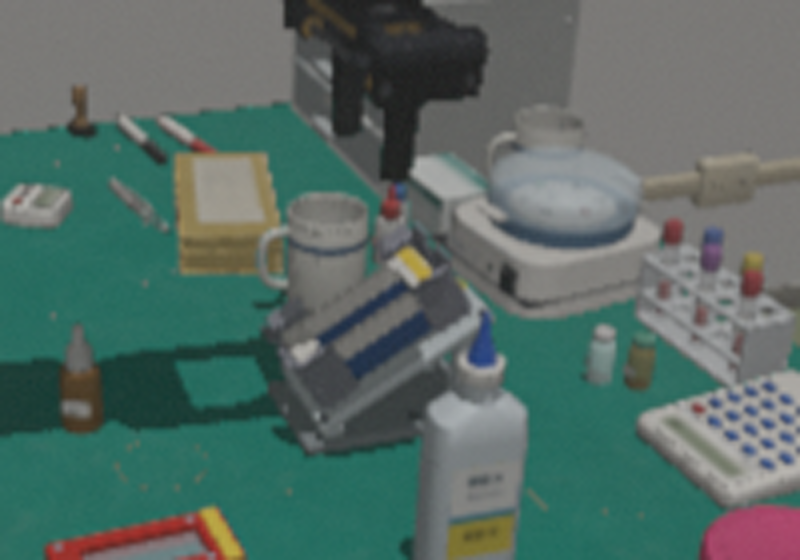

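>>> servo_tool(
  increments=[
    [[1,-0.02,-0.013,0,0],[1,-0.053,-0.036,0,1],[1,-0.087,-0.059,0,2],[1,-0.12,-0.082,-0.005,2],[1,-0.153,-0.105,-0.02,2],[1,-0.186,-0.126,-0.045,2],[1,-0.2048,-0.1375,-0.08,2],[1,-0.2048,-0.1375,-0.12,2],[1,-0.2048,-0.1375,-0.155,2],[1,-0.2048,-0.1375,-0.18,2],[1,-0.2048,-0.1375,-0.195,2],[1,-0.2048,-0.1375,-0.2025,2],[1,-0.2048,-0.1375,-0.2025,2],[1,-0.2048,-0.1375,-0.2025,2],[0.3,-0.2048,-0.1375,-0.2025,2],[0,-0.2048,-0.1375,-0.2025,2],[0,-0.2048,-0.1375,-0.2025,2],[0,-0.2048,-0.1375,-0.2025,2],[0,-0.2048,-0.1375,-0.2025,2],[0,-0.2048,-0.1375,-0.2025,2]],
  ],
)

```text
t: 20.6
position: [427.1, -65.0, 7.7]
tcp_rot: [1.0, 0.017, 0.0, 0.0]
wrist_force: [0.5, 0.0, 3.8]
width: 55.6
gripper_force: 10.0
```

>>> servo_tool(
  increments=[
    [[0,0,0,0.005,0],[0,0,0,0.02,0],[0,0,0,0.05,0],[0,0,0,0.09,0],[0,0.005,0.004,0.13,0],[0,0.02,0.017,0.16,-1],[0,0.05,0.043,0.175,-2],[0,0.08,0.069,0.175,-2],[0,0.11,0.095,0.175,-2],[0,0.135,0.118,0.175,-2],[0,0.15,0.13,0.17,-2],[0,0.16,0.1376,0.163,-2],[0,0.16,0.1376,0.163,-2],[0,0.16,0.1376,0.163,-2],[0,0.16,0.1376,0.163,-2]],
  ],
)

```text
t: 22.1
position: [585.8, 71.9, 170.3]
tcp_rot: [1.0, -0.001, -0.001, 0.0]
wrist_force: [0.4, -0.7, -1.0]
width: 55.7
gripper_force: 10.0
```

```bash
python3 - <<'E'
from h import *
look('cover','k1.png')
s=robot.state();print(s['position'],s['width'])
im,d=grab('side');W=cloud('side',d);m=robot.masks_of('cover','side')[0]['pixels']
q=W[m];q=q[np.linalg.norm(q-s['position'],axis=1)<120];print(len(q),np.percentile(q,[1,50,99],axis=0).round(1).tolist(),np.polyfit(q[:,0],q[:,2],1))
E
```

```text
cover 0.89 157 nest x,y,z pct [[3.2, -29.3, 99.2], [38.5, -19.2, 110.6], [54.9, 24.5, 127.6]]
top-slope [ -0.385 127.066] 81
[('cover', [-4.5, -4.2, 118.6]), ('cover', [48.4, -0.7, 101.5])]
[586.63012491  72.05266075 170.78647902] 56.31015523350618
342 [[579.6, 43.1, 64.5], [631.1, 83.3, 91.4], [678.6, 101.3, 124.0]] [   0.56490426 -264.24211609]
```

>>> servo_tool(
  increments=[
    [[0,0.005,0,-0.009,0],[0,0.01,0,-0.018,0],[0,0.015,0,-0.027,0],[0,0.02,0,-0.036,0],[0,0.023,0,-0.0415,0],[0,0.025,0,-0.0455,0],[0,0.0265,0,-0.0485,0],[0,0.028,0,-0.052,0],[0,0.0295,0,-0.0555,0],[0,0.031,0,-0.059,0],[0,0.0325,0,-0.062,0],[0,0.034,0,-0.065,0],[0,0.034,0,-0.065,0],[0,0.034,0,-0.065,0]],
  ],
)

```text
t: 23.8
position: [621.6, 72.6, 105.5]
tcp_rot: [1.0, -0.0, 0.001, 0.0]
wrist_force: [-0.4, 0.6, -1.5]
width: 56.0
gripper_force: 10.0
```

```bash
python3 -c "
from h import *
look('cover','k2.png')"
```

```text
cover 0.7 389 nest x,y,z pct [[-58.4, -28.8, 48.5], [-20.1, -9.0, 57.8], [54.0, 26.3, 67.8]]
top-slope [-0.119 57.663] 238
[('cover', [-2.7, -3.8, 42.4]), ('cover', [53.6, 1.0, 51.7])]
```

>>> servo_tool(
  increments=[
    [[0,0.001,0,-0.002,0],[0,0.0025,0,-0.0045,0],[0,0.0025,0,-0.0045,0],[0.7,0.0025,0,-0.0045,0],[0.8,0.0025,0,-0.0045,0],[0.9,0.0025,0,-0.0045,0],[0.9,0.0025,0,-0.0045,0],[0.9,0.0025,0,-0.0045,0],[0.9,0.0025,0,0.01,0],[0.9,0.0025,0,0.03,0],[0.9,0.0025,0,0.06,0],[0.9,0.0025,0,0.09,0],[0.9,0.0025,0,0.12,0]],
  ],
)

```text
t: 25.3
position: [623.5, 72.6, 227.8]
tcp_rot: [1.0, -0.0, 0.0, 0.0]
wrist_force: [0.0, -0.0, -0.7]
width: 78.2
gripper_force: 0.0
```

```bash
python3 -c "
from h import *
look('cover','k3.png');print(robot.state()['position'])"
```

```text
cover 0.85 559 nest x,y,z pct [[-58.3, -28.5, 40.2], [-1.8, -0.7, 51.9], [53.9, 27.3, 56.1]]
top-slope [2.0000e-03 5.0993e+01] 374
[('cover', [0.5, -5.0, 33.8]), ('cover', [49.6, 3.1, 50.6])]
[623.83353552  72.62832665 227.07711925]
```

View pics/k3.png

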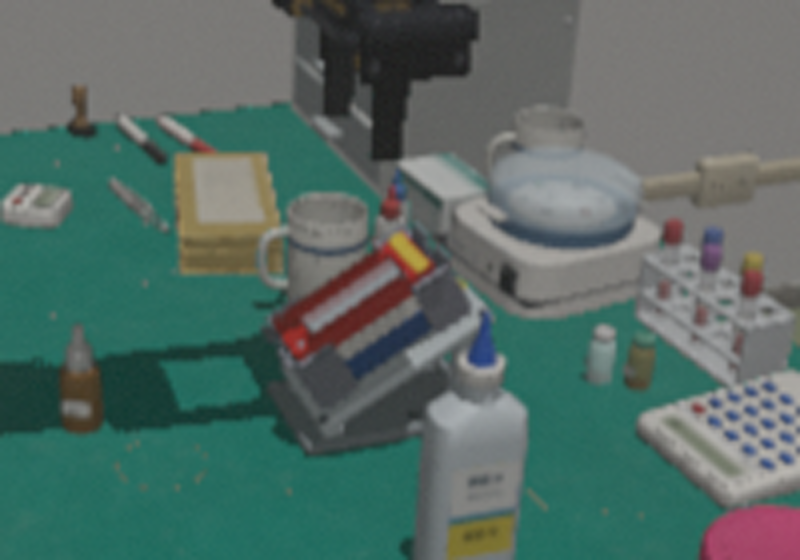

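```bash
python3 -c "
from bench import robot
print(robot.sign_off())"
```

```text
the job is handed in; nothing more can be done
None
```

The base, spacer and cover are stacked in that order in the pocket, yellow-banded ends high and released. The last picture shows the cover lying flat on the stack, and I saw no bystander moved. The job was handed in at about 25 s of the 67 s; sign-off returned no verdict.

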